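# Open the slide dryer's hood and lock it open

### The arm

A 6-joint arm with a two-finger parallel gripper is mounted at the origin on the work surface. World frame = base frame: x ahead of the robot, y to its left, z up, the work surface at z = 0. Lengths are in m, angles in rad, forces in N, time in s.
With the tool pointing down it reaches from about 0.275 to 0.75 m from the base axis. Payload 10.2 kg.
Tool frame: the origin (TCP) lies at the very end of the fingers, on their centre line; the grasp point (between the pads) lies 19 mm behind it; z points along the fingers, y is the direction in which the jaws open and shut (so a half turn about z gives the same grasp; the last joint's range is limited). The gripper opens to 85 mm and grips with 20 to 120 N. Pads are 22 mm wide; open, the fingers measure 114 mm over their backs; the gripper's body (76 mm by 85 mm) begins 54 mm behind the grasp point. The pads swing forward as they close: fully open they stand 13 mm farther back than shut.
Start: joints at [1.005, 0.313, 1.498, -0, 1.331, -0.223], TCP at [0.176, 0.494, 0.231] pointing down, gripper open.
Joint ranges: [-2.94, 2.94], [-0.97, 2.17], [0.19, 2.56], [-1.23, 4.37], [0.02, 3.11], [-2.88, 2.88]. Speed limits (rad/s): [2.39, 2.39, 3.01, 3.14, 3.14, 3.14].

### API

Orientations are given as a unit quaternion [w, x, y, z].
In Python, from bench import * gives the robot as it stands. Calls block until the motion is done:
- reach(position, orientation): joint-space move of the TCP to a pose.
- servo_line(position, ori=None, max_speed=0.15): straight line of the TCP; ori=None keeps the orientation; max_speed is the mean speed in m/s.
- movej(angles): joint-space move.
- grip(opening): finger opening in m; the grip force is fixed at half the most; returns when the fingers have stopped.
- hold(seconds).
- inverse_kinematics(position, orientation): joint angles nearest the present ones, or None.
- snapshot(name): name is "scene" or "top" or "wrist"; returns (picture, depth): 384x512x3 uint8, red, green, blue; 384x512 float32, m along the optical axis (not along the pixel's ray), 0 where there is no reading.
- camera_model(name): a dict with "intrinsics" (3x3 intrinsics, pixels), "origin" and "rotation" of the camera in the world. Camera axes: x right, y up, looking along -z (the intrinsics and any distortion apply to the point x, -y, -z); pixel columns grow to the right and rows downward; lengths in m; the calibration is good to about 2 mm. A picture is of the moment at which its call begins: read the wrist's pose just before it. camera_model takes no time and is no camera call; for the wrist camera it gives the pose at the moment of the call.
A pose or a line that the arm cannot do raises MotionError and nothing moves.
- job_done(): hands the job in, once; it reports no verdict.
Readings, each from a call of its own:
- current_time(): time.
- current_joint_pos(): joint angles.
- current_joint_vel(): joint speeds.
- current_joint_efforts(): joint torques, N m.
- current_eef_pos(): TCP position.
- current_orientation(): TCP orientation.
- current_force(): force on the tool from outside, world axes, zero at the start.
- current_wrist_torque(): the same for the moment, N m.
- current_opening(): finger opening in m.
Only numpy, scipy, OpenCV 4.12 (cv2) and the standard library are available. Lean on these libraries where they do the work, as an engineer would, in place of code of your own. Each camera call takes 0.05 s, during which the arm holds its last target. There are 200 camera calls.

### The job

Unlock the hood of the slide dryer by pulling its lock knob straight up to the out detent, then lift the hood by its bar and swing it back past the spring's over-centre point until it rests fully open, easing it all the way so that it never slams. Push the knob fully in again to lock the hood open, let go, and leave the other things on the bench alone.

Things in the scene. Friction and masses are not known exactly. Their poses are not given: they have to be found in the camera images.
- dryer: Bench-top microscope-slide dryer, cream steel box fixed to the bench, 170 (x) x 320 (y) x 98 mm high. Origin: centre of its underside. Its front (with the hood's bar) is its own -x, the lock is at its +y end (robot's left), z up. Its shallow hood (cream frame, clear window, 138 mm deep, 210 wide, 35 high, about 0.5 kg) lies on top, hinged at the rear.
- hood (a joint): Hood angle, rad: 0 shut, 1.6 fully open, at its stop; opening lifts the bar up and back (to +x). A spring resists at first (about 7 N at the bar, falling to nothing near 0.9 rad), then pulls it open ever harder and holds it. Let go too early, it falls shut; let go just past 0.9 it slams, so hold the bar to the end: keep under 4 rad/s. It turns only with the lock knob out.
- hood_bar (a point): Middle of the hood's pull bar: a level round steel bar, 12 mm thick, 112 mm long along the dryer's y, on two arms at its ends, 42 mm clear (centre to face) in front of the hood's front face. With the hood shut it lies 182 mm in front of (dryer -x) and 12 mm above hood_hinge, 112 mm above the bench, with open space below. It turns with the hood.
- hood_hinge (a point): Point on the hood's hinge axis at the middle of the hood's width: 55 mm towards +x, 45 mm towards -y and 100 mm above the dryer's origin. Does not move.
- lock_knob (a joint): Lift of the lock knob, m: 0 fully in, 0.014 fully out. Slides straight up and down; takes about 9 N to start either way, snaps over half-way and stays at either end. Its pin enters a notch of the disc on the hood's hinge shaft, so it goes fully in only with the hood shut or fully open.
- knob_grip (a point): Middle of the lock knob's head: black upright cylinder, 30 mm diameter, 24 mm high (top 12 mm above this point), on an 8 mm stem; 55 mm towards +x and 130 mm towards +y of the dryer's origin, 190 mm above the bench when in. 28 mm below it (knob in) is the top of the steel bracket that carries it. Moves with the knob.
- microscope: Ivory and black microscope, base 190 x 140 mm, 330 mm tall, 3 kg, standing loose to the left of the dryer. Origin: centre of its underside. Leave alone.
- specimen_jar: Amber jar with black cap, 72 mm diameter, 120 mm tall, loose to the right of the dryer. Origin: centre of its underside. Leave alone.
- slide_tray: Small blue open tray, 120 x 90 x 35 mm, loose on the bench in front and to the left of the dryer. Origin: centre of its underside. Leave alone.

How it is judged:
On the way, in this order (a step that is already met when the one before it is completed fails the run):
1. the lock knob is pulled out to its detent while the hood is shut (value of joint lock_knob above 0.011 m and value of joint hood below 0.15 rad), for 0.2 s.
2. the hood is swung to fully open, the knob still out (value of joint hood above 1.5 rad and value of joint lock_knob above 0.01 m), for 0.2 s.
3. the lock knob is pushed fully in with the hood open (value of joint lock_knob below 0.003 m and value of joint hood above 1.45 rad), for 0.2 s.
At the end, for the whole second after the job is handed in: The hood rests fully open (over 1.45 rad of 1.6), the lock knob is fully in (within 3 mm), the hood is still (all of step 3 and velocity of joint hood between -0.1 and 0.1 rad/s); the robot touches nothing.
It fails at once if the hood slams: it swings open faster than 4.5 rad/s (velocity of joint hood above 4.5 rad/s).
It fails at once if the hood is let fall shut: it swings back faster than 4.5 rad/s (velocity of joint hood below -4.5 rad/s).
It fails at once if the microscope is shifted by over 30 mm or tipped (distance of microscope from where it was at the start of the episode above 0.03 m or angle between microscope's own z axis and vertical above 0.3 rad).
It fails at once if the specimen jar is shifted by over 30 mm or tipped (distance of specimen_jar from where it was at the start of the episode above 0.03 m or angle between specimen_jar's own z axis and vertical above 0.3 rad).
It fails at once if the slide tray is shifted by over 30 mm or tipped (distance of slide_tray from where it was at the start of the episode above 0.03 m or angle between slide_tray's own z axis and vertical above 0.3 rad).
It also fails if it takes over 58 s, if anything falls off the work surface, if the arm or the gripper's body presses on something with over 40 N, if the wrist force passes 120 N, or if a joint passes its speed limit or range.

## Working session

There is one attempt and no reset: what is moved stays moved. The work goes in short steps, each a Python script; the robot and the scene stay as the last script left them, time stands still between calls to the robot, and variables do not carry over. Pictures are saved under pics/ and viewed, about 8 in all and at most 12, crops included, and the job is handed in when it is done.

```bash
mkdir -p pics; ls; python3 - <<'E'
from bench import *
import cv2, numpy as np
ims=[]
for n in ("scene","top"):
    p,d=snapshot(n); m=camera_model(n); np.savez(f"{n}.npz",p=p,d=d,K=m["intrinsics"],o=m["origin"],R=m["rotation"])
    cv2.imwrite(f"pics/{n}.png",cv2.resize(p[:,:,::-1],(768,576))); print(n,m)
print(current_time(),current_orientation(),current_opening())
E
```

```text
pics
scene {'intrinsics': array([[435.37123785,   0.        , 252.04586342],
       [  0.        , 435.37123785, 188.14146218],
       [  0.        ,   0.        ,   1.        ]]), 'origin': array([1.3568002 , 0.1312294 , 0.77773858]), 'rotation': array([0.60187992, 0.28320511, 0.3237753 , 0.67283355])}
top {'intrinsics': array([[398.86740181,   0.        , 261.83054996],
       [  0.        , 398.86740181, 192.64432663],
       [  0.        ,   0.        ,   1.        ]]), 'origin': array([0.30481579, 0.03838153, 1.29328062]), 'rotation': array([ 0.7090857 ,  0.05259127, -0.06792605, -0.69986976])}
0.1 [-2.23959193e-04  1.70569623e-01  9.85345472e-01 -5.03873725e-04] 0.08551999294949814
```

View pics/scene.png

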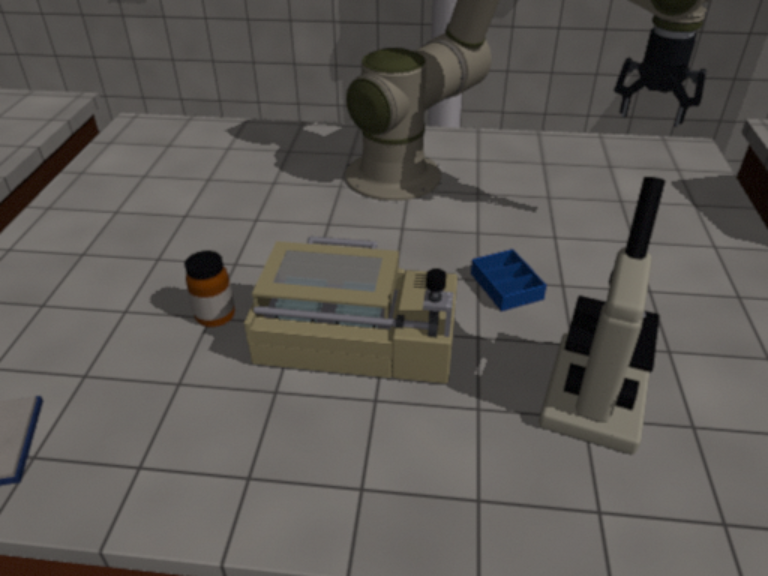

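View pics/top.png

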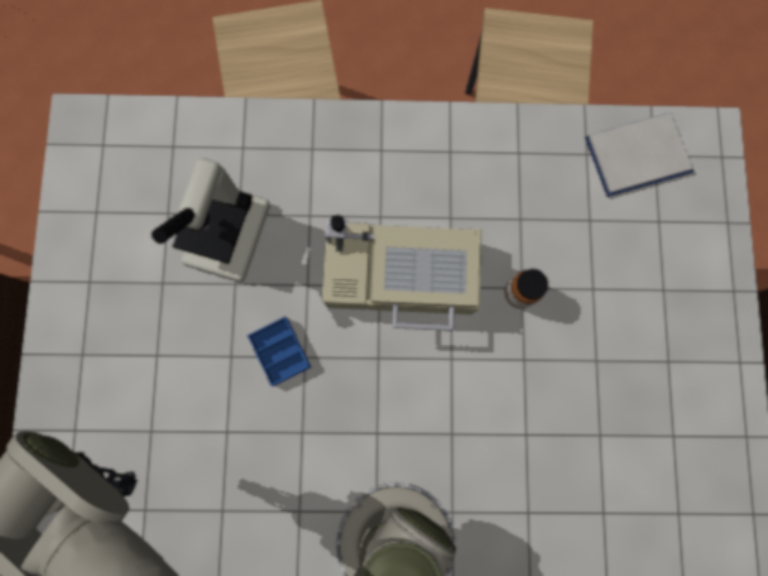

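Top view: knob head ≈(338,224), bar between ≈(394,326) and (452,328), dryer nearly axis-aligned. The tray is front-left, the jar is right, and the microscope is far left. Next I locate these numerically.

```bash
cat > h.py <<'E'
import numpy as np, cv2
from scipy.spatial.transform import Rotation as Rn
def load(n):
    z=np.load(n+".npz"); return z["p"],z["d"],z["K"],z["o"],Rn.from_quat(np.roll(z["R"],-1)).as_matrix()
def cloud(d,K,o,R):
    v,u=np.mgrid[:d.shape[0],:d.shape[1]]
    c=np.stack([(u-K[0,2])/K[0,0]*d,-(v-K[1,2])/K[1,1]*d,-d],-1)
    return c@R.T+o
def atz(u,v,z,K,o,R):
    r=R@np.array([(u-K[0,2])/K[0,0],-(v-K[1,2])/K[1,1],-1]); return o+r*(z-o[2])/r[2]
E
python3 - <<'E'
from h import *
p,d,K,o,R=load("top"); W=cloud(d,K,o,R); W[d==0]=np.nan
np.set_printoptions(precision=4,suppress=True)
s=1/1.5
print("knob ray z.202",atz(338*s,219*s,.202,K,o,R))
for u,v in((394,325),(452,328)): print("bar end",atz(u*s,v*s,.112,K,o,R))
ok=d>0; x,y,z=W[...,0],W[...,1],W[...,2]
box=ok&(x>.25)&(x<.8)&(y>-.3)&(y<.33)
m=(box&(z>.085)&(z<.15)).astype(np.uint8); n,l,st,c=cv2.connectedComponentsWithStats(m)
for i in range(1,n):
    if st[i,4]>60:
        P=W[l==i]; print(st[i],P.mean(0),cv2.minAreaRect(P[:,:2].astype(np.float32)))
for lo,hi in((.12,.145),(.09,.105)):
    P=W[box&(z>lo)&(z<hi)&(y>-.15)&(y<.25)]; print(lo,len(P),np.median(P[:,2]),cv2.minAreaRect(P[:,:2].astype(np.float32)), P.min(0),P.max(0))
k=box&(z>.18)&(z<.23)&(y<.25)&(y>0); print("knob",k.sum(),W[k].mean(0),W[k].min(0),W[k].max(0))
# scene
p,d,K,o,R=load("scene"); W=cloud(d,K,o,R);ok=d>0; x,y,z=W[...,0],W[...,1],W[...,2]
k=ok&(z>.18)&(z<.23)&(y<.25)&(y>0)&(x>.35)&(x<.75); print("knob scene",k.sum(),W[k].mean(0),W[k].min(0),W[k].max(0))
k=ok&(z>.12)&(z<.145)&(y<.25)&(y>-.2)&(x>.35)&(x<.75);P=W[k];print("hood scene",k.sum(),np.median(P[:,2]),cv2.minAreaRect(P[:,:2].astype(np.float32)))
print("knob top scene",atz(436*s,273*s,.202,K,o,R)); 
for u,v in((310,240),(373,246)): print("bar",atz(u*s,v*s,.112,K,o,R))
E
```

```text
knob ray z.202 [0.6253 0.1204 0.202 ]
bar end [0.4361 0.0105 0.112 ]
bar end [ 0.4317 -0.1048  0.112 ]
[157 128  11  32 149] [0.6642 0.3225 0.115 ] ((0.6577160954475403, 0.3212665319442749), (0.017368460074067116, 0.10808085650205612), 89.55451965332031)
[ 215  148  106   72 5373] [ 0.5465 -0.0068  0.1206] ((0.540071964263916, -0.003249228000640869), (0.31973209977149963, 0.2183968424797058), 88.004638671875)
[341 179  25  23 440] [ 0.5212 -0.2611  0.1135] ((0.5222472548484802, -0.263651579618454), (0.06686602532863617, 0.06498206406831741), 85.00692749023438)
0.12 3284 0.13364210790503595 ((0.5270804762840271, 0.000607222318649292), (0.3015247881412506, 0.18828880786895752), 88.76254272460938) [ 0.4317 -0.15    0.1201] [0.622  0.1497 0.1449]
0.09 1442 0.09715341839091496 ((0.5634275674819946, 0.0030499398708343506), (0.3060164451599121, 0.17026524245738983), 88.42009735107422) [ 0.4747 -0.1476  0.09  ] [0.6515 0.1569 0.1048]
knob 99 [0.6201 0.1235 0.199 ] [0.6072 0.11   0.1808] [0.6353 0.139  0.2056]
knob scene 192 [0.6314 0.1246 0.1961] [0.6118 0.1104 0.1805] [0.6426 0.1389 0.2055]
hood scene 3441 0.13443516345457973 ((0.5382261276245117, 0.0009496361017227173), (0.3139120638370514, 0.1882079541683197), 84.96488952636719)
knob top scene [0.623  0.1242 0.202 ]
bar [ 0.4374 -0.1018  0.112 ]
bar [0.4439 0.0108 0.112 ]
```

Fused estimate: knob (0.624, 0.124), yaw ≈ −1.8°, hinge (0.618, −0.051), and bar middle (0.4365, −0.045). The measured bar agrees with that. Next I check reachability of the planned poses; nothing moves yet.

```bash
cat >> h.py <<'E'
yaw=-0.032; knob=np.array([.624,.124,.190])
Rd=Rn.from_euler("z",yaw).as_matrix()
hinge=np.array([*(knob-Rd@[0,.175,0])[:2],.100])
def ori(p,s=1):
    "tool pitched p below horizontal in the dryer's xz plane, jaws in that plane"
    z=np.array([np.cos(p),0,-np.sin(p)]); y=s*np.array([np.sin(p),0,np.cos(p)])
    return np.roll(Rn.from_matrix(Rd@np.stack([np.cross(y,z),y,z],1)).as_quat(),1)
def tcp(g,q,back=.019):
    return g+back*Rn.from_quat(np.roll(q,-1)).as_matrix()[:,2]
def bar(t): # hood angle t
    return hinge+Rd@np.array([-.182*np.cos(t)+.012*np.sin(t),0,.182*np.sin(t)+.012*np.cos(t)])
E
python3 - <<'E'
from bench import *
from h import *
np.set_printoptions(precision=2,suppress=True)
print(hinge,bar(0),bar(1.6))
for s in(1,-1):
    for kp in (knob,knob+[0,0,.1]):
        q=ori(np.pi/2,s); print("knob",s,inverse_kinematics(tcp(kp,q),q))
    for t in (0,.4,.8,1.2,1.6):
        for p in (0,20,40,60,90,110):
            q=ori(np.radians(p),s); j=inverse_kinematics(tcp(bar(t),q),q)
            print(s,t,p,None if j is None else np.array(j))
E
```

```text
[ 0.62 -0.05  0.1 ] [ 0.44 -0.05  0.11] [ 0.64 -0.05  0.28]
knob 1 [ 0.01  0.61  1.21 -0.    1.32  0.04]
knob 1 [ 0.01  0.55  1.05 -0.    1.54  0.04]
1 0 0 None
1 0 20 None
1 0 40 [-0.62  0.18  2.47  2.12  0.52 -2.59]
1 0 60 [-0.5   0.14  2.26  0.72  0.35 -1.1 ]
1 0 90 [-0.37  0.3   1.92 -0.    0.92 -0.34]
1 0 110 [-0.32  0.48  1.7  -0.1   1.31 -0.24]
1 0.4 0 None
1 0.4 20 [-0.68  0.14  2.53  2.31  0.87 -2.78]
1 0.4 40 [-0.58 -0.01  2.36  1.57  0.41 -1.94]
1 0.4 60 [-0.47  0.02  2.14  0.43  0.54 -0.76]
1 0.4 90 [-0.36  0.24  1.79 -0.    1.12 -0.32]
1 0.4 110 [-0.31  0.42  1.57 -0.09  1.49 -0.25]
1 0.8 0 None
1 0.8 20 [-0.57  0.04  2.36  2.22  0.65 -2.54]
1 0.8 40 [-0.5  -0.03  2.17  1.12  0.39 -1.4 ]
1 0.8 60 [-0.42  0.04  1.94  0.3   0.69 -0.58]
1 0.8 90 [-0.33  0.27  1.58  0.    1.29 -0.3 ]
1 0.8 110 [-0.29  0.46  1.35 -0.09  1.67 -0.25]
1 1.2 0 [-0.49  0.27  2.27  2.61  1.04 -2.85]
1 1.2 20 [-0.47  0.1   2.16  2.19  0.51 -2.41]
1 1.2 40 [-0.42  0.07  1.97  0.85  0.4  -1.06]
1 1.2 60 [-0.36  0.15  1.73  0.23  0.78 -0.46]
1 1.2 90 [-0.29  0.39  1.33  0.    1.42 -0.26]
1 1.2 110 [-0.
[... 772 characters left out ...]
54  1.25  0.22]
-1 0.8 20 [-0.57  0.04  2.36  2.22  0.65  0.61]
-1 0.8 40 [-0.5  -0.03  2.17  1.12  0.39  1.74]
-1 0.8 60 [-0.42  0.04  1.94  0.3   0.69  2.56]
-1 0.8 90 [-0.33  0.27  1.58  0.    1.29  2.85]
-1 0.8 110 None
-1 1.2 0 [-0.49  0.27  2.27  2.61  1.04  0.29]
-1 1.2 20 [-0.47  0.1   2.16  2.19  0.51  0.73]
-1 1.2 40 [-0.42  0.07  1.97  0.85  0.4   2.08]
-1 1.2 60 [-0.36  0.15  1.73  0.23  0.78  2.68]
-1 1.2 90 [-0.29  0.39  1.33  0.    1.42  2.88]
-1 1.2 110 None
-1 1.6 0 [-0.4   0.37  2.07  2.67  0.93  0.3 ]
-1 1.6 20 [-0.39  0.23  1.97  2.21  0.42  0.76]
-1 1.6 40 [-0.36  0.22  1.77  0.69  0.39  2.27]
-1 1.6 60 [-0.32  0.3   1.51  0.19  0.83  2.76]
-1 1.6 90 None
-1 1.6 110 None
```

```bash
python3 - <<'E'
from bench import *
from h import *
q=ori(np.pi/2)
reach([.36,.14,.30],q)
grip(.06)
reach(tcp(knob+[0,0,.09],q),q)
m=camera_model("wrist"); p,d=snapshot("wrist")
np.savez("wrist.npz",p=p,d=d,K=m["intrinsics"],o=m["origin"],R=m["rotation"])
cv2.imwrite("pics/w1.png",p[:,:,::-1])
p,d,K,o,R=load("wrist"); W=cloud(d,K,o,R)
k=(d>0)&(W[...,2]>.193)&(W[...,2]<.215)&(np.hypot(W[...,0]-.624,W[...,1]-.124)<.035)
P=W[k]; print(k.sum(),P.mean(0),np.median(P[:,2]),cv2.minEnclosingCircle(P[:,:2].astype(np.float32)))
print(current_time(),current_eef_pos(),current_opening(),current_force())
E
```

```text
1274 [0.62378755 0.12449007 0.20213764] 0.20257481812947564 ((0.6236067414283752, 0.12312211841344833), 0.014989212155342102)
3.0667 [0.62345944 0.12431995 0.26217567] 0.06009611952612674 [-0.20916388  0.39665158  0.21285257]
```

View pics/w1.png

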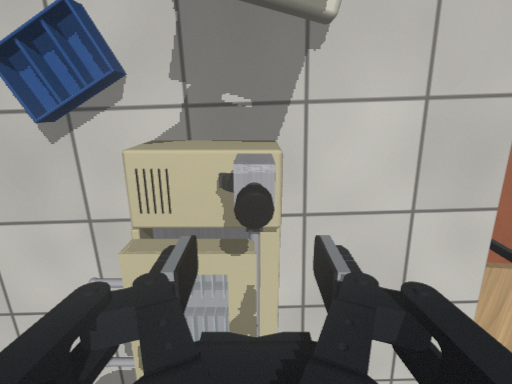

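The wrist view shows the knob head at (254,205), centred between the fingers. Depth gives its centre as (0.6236, 0.1235), top at 0.202, as expected. I pull it next, and measure the bar from the same cloud.

```bash
python3 - <<'E'
from bench import *
from h import *
np.set_printoptions(precision=4,suppress=True)
p,d,K,o,R=load("wrist"); W=cloud(d,K,o,R)
for a,b in((-.06,-.02),(-.1,.03)):
    k=(d>0)&(W[...,2]>.1)&(W[...,2]<.125)&(W[...,0]<.455)&(W[...,0]>.40)&(W[...,1]>a)&(W[...,1]<b); P=W[k]
    print("bar",k.sum(),P.mean(0) if k.any() else None, P.min(0) if k.any() else None, P.max(0) if k.any() else None)
q=ori(np.pi/2); g=np.array([.6237,.1238,.193])
servo_line(tcp(g,q),q,max_speed=.06)
print("at",current_eef_pos(),current_force())
grip(.0); print("grip",current_opening(),current_eef_pos(),current_force())
for dz in (.004,.008,.012,.0155):
    servo_line(tcp(g+[0,0,dz],q),q,max_speed=.03); print(dz,current_eef_pos(),current_force())
hold(.3); print(current_force(),current_time())
E
```

```text
bar 0 None None None
bar 141 [ 0.4455 -0.0397  0.1144] [ 0.4341 -0.0999  0.1102] [0.4549 0.0153 0.1188]
at [0.6238 0.1238 0.1744] [-0.7757  0.3396 -0.3697]
grip 0.028428268972665243 [0.6227 0.1239 0.1746] [-8.2528  0.2501  7.0152]
0.004 [0.6226 0.1239 0.1773] [-4.9435 -0.7616 -2.2614]
0.008 [0.6227 0.1239 0.1821] [-7.9824 -0.2397 -0.0279]
0.012 [0.6228 0.1239 0.1868] [-10.4766  -0.8917   4.0114]
0.0155 [0.6226 0.1239 0.1887] [-7.9213  0.1029 -4.1587]
[-7.1016  0.4832 -4.8267] 6.475
```

```bash
cat > snapw.py <<'E'
from bench import *
from h import *
def snap(name,cam="wrist"):
    m=camera_model(cam); p,d=snapshot(cam)
    np.savez(name+".npz",p=p,d=d,K=m["intrinsics"],o=m["origin"],R=m["rotation"]); cv2.imwrite(f"pics/{name}.png",p[:,:,::-1])
    _,d,K,o,R=load(name); return p,d,cloud(d,K,o,R)
E
python3 - <<'E'
from snapw import *
np.set_printoptions(precision=4,suppress=True)
q=ori(np.pi/2); g=np.array([.6237,.1238,.2085])
grip(.06); servo_line(tcp(g+[0,0,.075],q),q,max_speed=.15)
p,d,W=snap("w2")
k=(d>0)&(W[...,2]>.193)&(W[...,2]<.235)&(np.hypot(W[...,0]-.624,W[...,1]-.124)<.014); print("knob top z",np.median(W[k][:,2]))
reach([.36,0,.30],q); grip(.03)
q=ori(np.radians(60)); z=Rn.from_quat(np.roll(q,-1)).as_matrix()[:,2]
reach(tcp(bar(0),q)-.09*z,q)
p,d,W=snap("w3")
k=(d>0)&(W[...,2]>.100)&(W[...,2]<.125)&(W[...,0]<.455)&(W[...,0]>.41)&(W[...,1]>-.085)&(W[...,1]<-.005); P=W[k]
print("bar(0)",bar(0),"pts",k.sum(),P.mean(0),P.min(0),P.max(0))
print(current_time(),current_eef_pos(),current_opening(),current_force())
E
```

```text
knob top z 0.21649630371701628
bar(0) [ 0.4365 -0.0451  0.112 ] pts 1581 [ 0.4341 -0.0429  0.117 ] [ 0.4287 -0.085   0.1099] [ 0.4412 -0.005   0.1201]
9.9833 [ 0.4018 -0.0441  0.1745] 0.030343109084174907 [ 0.6944  0.4563 -0.6634]
```

View pics/w3.png

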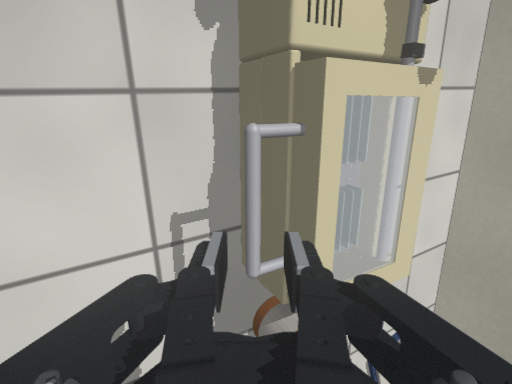

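The knob top is now at 0.2165, so it is out (+14 mm). In w3 the bar runs down column ≈253 (rows 130–270), centred between the open fingers (225/285). The cloud puts it at x≈0.435, matching the model. I engage and lift the hood along the arc with the bar caged.

```bash
python3 - <<'E'
from snapw import *
np.set_printoptions(precision=3,suppress=True)
pit=lambda t: np.radians(60+40*t/1.6)
B=.022
q=ori(pit(0)); off=np.array([-.001,0,.001])
servo_line(tcp(bar(0)+off,q,B),q,max_speed=.08); print("in",current_force())
grip(.016); print("caged",current_opening(),current_force())
for t in np.arange(.1,1.61,.1):
    q=ori(pit(t)); servo_line(tcp(bar(t)+off,q,B),q,max_speed=.07)
    f=current_force(); print("%.1f"%t,f)
    if np.linalg.norm(f)>45: print("STOP"); break
hold(.3); print(current_time(),current_eef_pos(),current_force())
p,d,W=snap("w4"); p,d,W=snap("s4","scene")
E
```

```text
in [ 0.527 -0.549  0.36 ]
caged 0.01592517408556085 [ 0.14   1.406 -0.481]
0.1 [-7.625 -2.422 -5.226]
0.2 [-13.292  -1.49   -3.442]
0.3 [-19.489  -2.306   0.513]
0.4 [-26.083  -1.423   5.076]
0.5 [-35.669   0.165  13.853]
0.6 [-17.946  -0.304   7.65 ]
0.7 [-7.029 -1.6    3.33 ]
0.8 [-2.119 -0.46   0.578]
0.9 [ 1.313 -0.942 -0.372]
1.0 [ 0.164 -0.373  0.408]
1.1 [ 2.465 -0.649 -0.295]
1.2 [3.235 1.469 0.029]
1.3 [ 5.231  0.073 -1.175]
1.4 [ 4.358 -0.562 -0.885]
1.5 [ 5.405  0.412 -0.876]
1.6 [-0.306 -0.286  0.017]
18.2667 [ 0.631 -0.051  0.261] [-0.441 -0.264 -0.986]
```

View pics/s4.png

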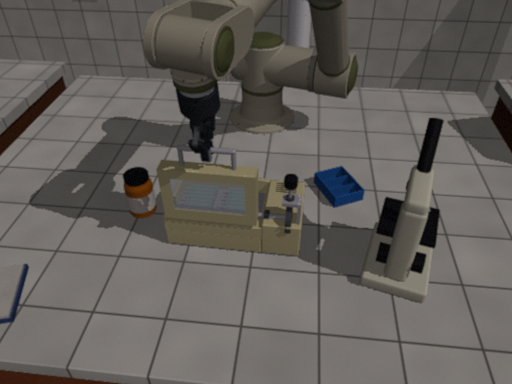

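The scene view shows the hood upright (bar at ≈(207,157)), and the tray, jar and microscope are in place. At 1.6 the force fell to zero, consistent with the hood resting on its stop. I release, back off and check the bar's position.

```bash
python3 - <<'E'
from snapw import *
np.set_printoptions(precision=4,suppress=True)
grip(.03); q=ori(np.radians(100)); z=Rn.from_quat(np.roll(q,-1)).as_matrix()[:,2]
servo_line(np.array(current_eef_pos())-.09*z,max_speed=.12)
p,d,W=snap("w5")
k=(d>0)&(W[...,2]>.265)&(W[...,2]<.30)&(abs(W[...,0]-.63)<.05)&(W[...,1]>-.085)&(W[...,1]<-.005); P=W[k]
print("bar(1.6)",bar(1.6),"bar(1.5)",bar(1.5),"pts",k.sum(),P.mean(0),P.min(0),P.max(0))
k=(d>0)&(W[...,2]>.205)&(W[...,2]<.23)&(np.hypot(W[...,0]-.624,W[...,1]-.124)<.025); P=W[k]
print("knob",k.sum(),np.median(P,0) if k.any() else None)
print(current_time(),current_eef_pos())
E
```

```text
bar(1.6) [ 0.6357 -0.0515  0.2816] bar(1.5) [ 0.6175 -0.0509  0.2824] pts 1677 [ 0.6367 -0.0431  0.287 ] [ 0.6292 -0.0849  0.281 ] [ 0.6428 -0.005   0.2898]
knob 0 None
19.6083 [ 0.6463 -0.0518  0.3488]
```

View pics/w5.png

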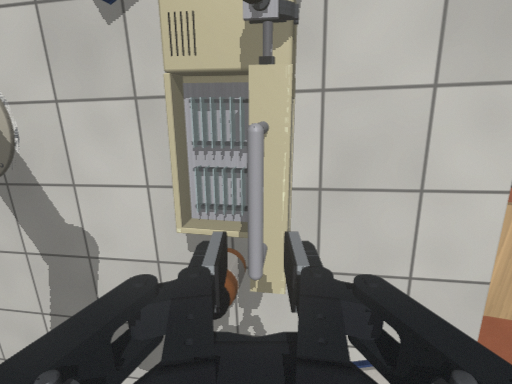

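The bar is at x≈0.636, which is where the model puts 1.6 rad. In w5 it is seen end-on at column ≈257, with the hood vertical and clear of the fingers. Next I press the knob down from above with closed fingertips.

```bash
python3 - <<'E'
from snapw import *
np.set_printoptions(precision=4,suppress=True)
q=ori(np.pi/2); k=np.array([.6237,.1238])
servo_line([.635,-.04,.37],q,max_speed=.12); reach([*k,.34],q); grip(0.)
print(current_opening(),current_force())
servo_line([*k,.225],q,max_speed=.08); print(current_eef_pos(),current_force())
for z in np.arange(.219,.1949,-.002):
    servo_line([*k,z],q,max_speed=.03); hold(.1); f=current_force(); e=current_eef_pos(); print("%.3f"%z,e[2],f)
    if np.linalg.norm(f)>35 or (e[2]<.2045 and f[2]>18): break
servo_line([*k,.30],q,max_speed=.15)
p,d,W=snap("w6")
m=(d>0)&(W[...,2]>.193)&(W[...,2]<.235)&(np.hypot(W[...,0]-.624,W[...,1]-.124)<.013); print("knob top z",m.sum(),np.median(W[m][:,2]))
print(current_time(),current_force())
E
```

```text
-9.49245607105988e-05 [ 0.2824 -0.0883 -0.2786]
[0.6239 0.1238 0.2255] [-0.2806  0.4022 -0.3503]
0.219 0.2190943204764611 [-0.1927  0.2048 -0.1813]
0.217 0.21700174529336042 [-0.2096  0.1408 -0.1888]
0.215 0.21524446409040449 [ 1.6711 -0.3938  1.7067]
0.213 0.21316089015755657 [1.5524 0.6806 2.3566]
0.211 0.21042568841351292 [-0.0043 -0.6673 -0.1091]
0.209 0.20888643733634513 [0.6262 0.0085 0.3504]
0.207 0.2069861223727787 [-0.7242  0.4774 -0.5045]
0.205 0.20502092702633812 [-0.3605  1.414   0.0647]
0.203 0.2029970211157261 [-0.2541  0.0844 -0.7392]
0.201 0.20206799865377165 [ 0.5413 -0.0339  4.6488]
0.199 0.20197619257541036 [-4.5702 -1.1128 15.3109]
0.197 0.2018265912030689 [-8.2617 -1.3654 25.6865]
knob top z 719 0.20270116140433006
27.85 [ 1.0542 -1.3569  0.4733]
```

The knob top is back at 0.2027, so it is fully in. I retreat to clear air and take a last look before handing in.

```bash
python3 - <<'E'
from snapw import *
np.set_printoptions(precision=4,suppress=True)
servo_line([.40,.13,.34],max_speed=.15); hold(.5)
p,d,W=snap("s7","scene")
m=(d>0)&(W[...,2]>.275)&(W[...,2]<.30)&(W[...,1]>-.085)&(W[...,1]<-.005)&(abs(W[...,0]-.63)<.06); print("bar",m.sum(),W[m].mean(0),W[m].max(0))
print(current_time(),current_force())
E
```

```text
bar 228 [ 0.6402 -0.0453  0.2845] [ 0.6451 -0.0064  0.2901]
30.0667 [ 0.2088 -1.3189  0.5517]
```

View pics/s7.png

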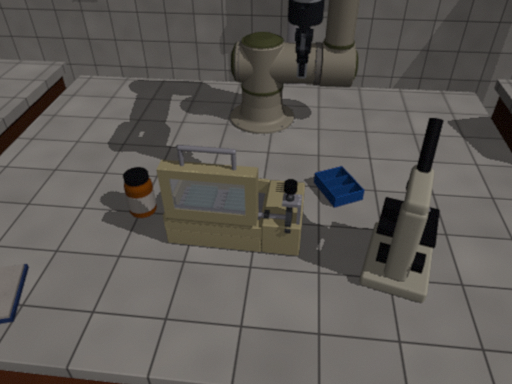

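The hood stands open (bar ≈(207,150)), the knob is down (≈(290,187)), the robot is clear, and the other objects are where they were.

```bash
python3 -c "
from bench import *
job_done(); print(current_time())"
```

```text
the job is handed in; nothing more can be done
the job is handed in; nothing more can be done
```

The hood is unlocked, swung fully open and locked open again, and I handed the job in at about 30 s of the 58 s allowed. `job_done()` gives no verdict, so the results below are my own checks.

- **Knob out:** I gripped the knob and pulled it straight up. Its top rose from about 0.2025 m to 0.2165 m, the full 14 mm.
- **Hood open:** I held the bar loosely between the fingers and moved it round its arc at about 0.07 m/s, a mean of about 0.4 rad/s at the hood. After release the bar sat at x ≈ 0.636–0.640 m, matching 1.6 rad. Hood speed was not measured directly.
- **Knob in:** I pressed it down with closed fingertips, up to about 26 N at the bottom. Its top came back to 0.2027 m, so it is fully in.
- **Bench and robot:** In the last picture the tray, jar and microscope look unmoved, checked by eye only. The robot is clear of everything.

One reading was higher than expected: around 0.5 rad of hood angle the wrist force peaked at about 38 N, well above the 7 N spring. I put this down to the bar jamming slightly in the slanted fingers. It fell away by 0.8 rad and stayed far below the 120 N limit.

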